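Roll the cylinder tube into the V-block

TASK

Roll the longer of the two steel tubes along the bench with your fingertips, pushing on its side, up the near ramp of the V-block and into the V, so that it lies fully down in the V and sticks out past the block at both ends. Only push and roll it: do not pick it up or tip it. Leave the short tube and the other loose things on the bench where they are.

Things in the scene. Friction and masses are not known exactly. Their poses are not given: they have to be found in the camera images.
- tube: the longer steel tube, the one to roll: plain round, ground smooth and lightly oiled (friction about 0.25), 50 mm outside diameter, 150 mm long, about 0.6 kg. Origin at its centre (25 mm above the bench when it lies there); its x axis is the tube's own axis. It lies on the bench on one side of the V-block, roughly parallel to the V, and rolls freely when pushed.
- stub: the short steel tube, same 50 mm diameter, 80 mm long; it lies on the other side of the V-block and stays there. Origin at its centre, x along its own axis.
- vblock: low dark steel V-block with a ramp on either side, fixed to the bench, 90 mm wide in y. Origin at its centre on the bench, z up. The V runs along its y; the tube rolls in along its x, from whichever side it lies on. Ramps rise from the bench at x = +-80 mm to 12 mm high at x = +-20 mm, then a flat lip to +-17 mm, then the V: faces 30 degrees from level, valley 2 mm above the bench at x = 0.
- v_seat (a point): where the tube's centre lies when it is seated in the V: above the middle of the V-block, 31 mm above the bench (on the lip the centre is 37 mm up)
- bearing: bystander: ball bearing ring lying flat, 52 mm diameter, 16 mm high; origin under its centre
- flange: bystander: aluminium flange with hub, 68 mm diameter, 28 mm high; origin under its centre
- socket: bystander: dark steel socket standing upright, 24 mm diameter, 36 mm high; origin under its centre
- wrench: bystander: open-ended wrench lying flat, 190 mm long along its x axis
- can: bystander: can standing upright, 66 mm diameter, 90 mm high; origin under its centre
- driver: bystander: screwdriver lying flat along its x axis

How it is judged (in metres and radians):
On the way, in this order (a step that is already met when the one before it is completed fails the run):
1. the tube has turned over by rolling (at least about 70 degrees) (angle between tube's own z axis and vertical above 1.2 rad).
2. the tube lies in the V (x of tube in the frame of vblock between -0.005 and 0.005 m and height (world z) of tube below 0.034 m), for 0.2 s.
At the end, for the whole second after the job is handed in: the long tube lies at rest in the V: its centre within 5 mm of the V's middle line and under 34 mm above the bench, within 0.06 rad of parallel to the V, and within 30 mm of centred along it, so that both ends stick out (all of step 2 and y of tube in the frame of vblock between -0.03 and 0.03 m and angle between the x axis of tube and the y axis of vblock, either way round below 0.06 rad and linear speed of tube below 0.01 m/s); the robot touches nothing.
It fails at once if the tube was lifted off the bench or V-block (height (world z) of tube above 0.044 m or (height (world z) of tube above 0.033 m and (x of tube in the frame of vblock above 0.095 m or x of tube in the frame of vblock below -0.095 m))).
It fails at once if the tube was tipped towards its end (angle between tube's own x axis and vertical below 1.3 rad or angle between tube's own x axis and vertical above 1.84 rad).
It fails at once if the short tube was moved (distance of stub from where it was at the start of the episode above 0.015 m).
It fails at once if another loose thing was moved (distance of any of bearing, flange, socket, wrench, can, driver from where it was at the start of the episode above 0.015 m).
It also fails if it takes over 40 s, if anything falls off the work surface, if the arm or the gripper's body presses on something with over 40 N, if the wrist force passes 120 N, or if a joint passes its speed limit or range.

ROBOT

A 7-joint arm with a two-finger parallel gripper is mounted at the origin on the work surface. World frame = base frame: x ahead of the robot, y to its left, z up, the work surface at z = 0. Lengths are in mm, angles in rad, forces in N, time in s.
With the tool pointing down it reaches from about 400 to 850 mm from the base axis. Payload 10.4 kg.
Tool frame: the origin (TCP) lies between the finger pads; the fingertips stand 11 mm ahead of it and the grasp point (between the pads) lies 8 mm behind it; z points along the fingers, y is the line along which they close (so a half turn about z gives the same grasp; the last joint's range is limited). The gripper opens to 87 mm and grips with 3 to 60 N. Pads are 19 mm wide; open, the fingers measure 117 mm over their backs; the gripper's body (75 mm by 190 mm) begins 51 mm behind the grasp point.
Start: joints at [1.158, 0.332, -0.065, 1.46, 0.022, 1.35, -0.088], TCP at [237.526, -578.131, 204.776] pointing down, gripper open.
Joint ranges: [-2.6, 2.6], [-0.5, 2.12], [-1.47, 1.34], [0.16, 2.42], [-1.27, 4.41], [0.06, 2.06], [-2.6, 2.6]. Speed limits (rad/s): [2.22, 2.22, 2.79, 2.79, 3.14, 3.14, 3.14].

INTERFACE

Orientations are given as a 3x3 rotation matrix whose columns are the frame's x, y, z axes.
In Python, from station import get_obs, get_image, close_job gives the robot as it stands.
- The arm moves only by the tool move_arm, never from a script. Its argument "rows" is a list of rows, each a list of 7 numbers: the closure in counts, from 0 (fully open) to 255 (shut), then the shift along the tool's x, y, z in m, then the turn, a rotation vector about the tool's x, y, z in degrees. A call has 1 to 5 rows; each row shifts and turns the commanded pose from where the row before left it, along the tool's axes as they then stand; what a row does not reach is not made up. A row lasts 1/8 s, in which the tool goes at most 62.5 mm and 10.7 degrees, less where a joint would pass 70% of its speed; a pose out of reach is approached as far as the arm can. A call is refused whole if a number of a shift passes 0.0625 or a number of a turn 10.7, either way. A call with a gripper value outside its range is refused whole. The fingers move at their own pace and stop on an object; "force" is the grip in N (left out, the last holds). Time passes only in rows, so rows that do not move let the fingers close. It gives the time, the measured TCP pose, the force, the opening and the grip force at its end, in the units of the state.
- get_obs(): the state, without advancing time (a new reading comes with each control period).
- get_image(name): name is "scene" or "top" or "wrist"; returns a dict with "pixels" (480x640x3 uint8, blue, green, red), "mtx" (3x3 intrinsics, pixels), "camera_from_world" (4x4, takes a point from world to camera coordinates); the wrist camera has in their place "tool_from_camera" (4x4, takes a point from camera to tool coordinates, whose origin is the TCP and whose axes are the flange's). Camera axes: x right, y down, z forward; pixel columns grow to the right and rows downward; lengths in mm; the calibration is good to about 2 mm. A picture is of the moment at which its call begins: read the wrist's pose just before it. There is no depth.
- close_job(): hands the job in; it is judged then, once.
The state is a dict: "time": time; "qpos": joint angles; "joint_velocities": joint speeds; "tau": joint torques, N m; "ee_pos": TCP position; "ee_rot": TCP orientation; "contact_force": force on the tool from outside, world axes, zero at the start; "wrist_torque": the same for the moment, N m; "opening": finger opening in mm; "grip_force": force on a finger pad.
Only numpy, scipy, OpenCV 4.12 (cv2) and the standard library are available. Lean on these libraries where they do the work, as an engineer would, in place of code of your own. Each camera call takes 0.05 s, during which the arm holds its last target. There are 200 camera calls.

## Working session

There is one attempt and no reset: what is moved stays moved. The work goes in short steps, Python scripts to look and compute and a tool call to move; the robot and the scene stay as the last step left them, time stands still between calls to the robot, and variables do not carry over. Pictures are saved under pics/ and viewed, at most 10 in all, crops included, and the job is handed in when it is done.

Besides the shell and the picture viewer there is one more tool, called after "Call:" as name(argument=value, ...), one argument or row to a line, values as JSON. move_arm: Moves the arm, as the interface text tells. Its arguments: {"type":"object","properties":{"rows":{"type":"array"},"force":{"type":"number"}},"required":["rows"]}

```bash
mkdir -p pics; ls
python3 - <<'E'
from station import *
import cv2,numpy as np
o=get_obs();print(o)
for n in("top","scene"):
    i=get_image(n);cv2.imwrite(f"pics/{n}0.png",i["pixels"]);np.savez(f"{n}0.npz",**i);print(n,i["mtx"].tolist(),i["camera_from_world"].round(3).tolist())
E
```

```text
pics
{'time': 0.0, 'qpos': array([ 1.15840034,  0.33288166, -0.06470535,  1.46094474,  0.02163335,
        1.34989733, -0.08854393]), 'joint_velocities': array([-1.24021947e-03, -1.92182332e-04, -8.05854127e-04, -1.81114098e-03,
       -1.25093427e-03, -9.33729921e-04,  4.03140524e-06]), 'tau': array([-1.99937790e-04, -6.23272634e+01,  2.39177572e-02, -3.89900208e+01,
       -6.15097792e-02,  3.98573920e-02,  1.07886663e-04]), 'ee_pos': array([ 237.32768674, -577.73974811,  203.94624197]), 'ee_rot': array([[ 9.24990554e-01,  3.79989569e-01, -6.33803170e-04],
       [ 3.79990085e-01, -9.24989664e-01,  1.28686152e-03],
       [-9.72674263e-05, -1.43117367e-03, -9.99998971e-01]]), 'contact_force': array([ 0.59112117, -0.33704348,  0.20323481]), 'wrist_torque': array([-0.02189143,  0.03630096,  0.02409808]), 'grip_force': 0.0, 'opening': 86.9140082795779}
top [[515.2697043411353, 0.0, 316.0123980511653], [0.0, 515.2697043411353, 241.70774701231747], [0.0, 0.0, 1.0]] [[0.019, -1.0, 0.018, -36.477], [-0.996, -0.02, -0.088, 585.052], [0.088, -0.016, -0.996, 1356.32], [0.0, 0.0, 0.0, 1.0]]
scene [[587.5228323879242, 0.0, 314.51823612110314], [0.0, 587.5228323879242, 243.56646240827882], [0.0, 0.0, 1.0]] [[0.615, 0.789, 0.005, -358.888], [0.51, -0.393, -0.765, -267.747], [-0.601, 0.473, -0.644, 1695.249], [0.0, 0.0, 0.0, 1.0]]
```

View pics/top0.png

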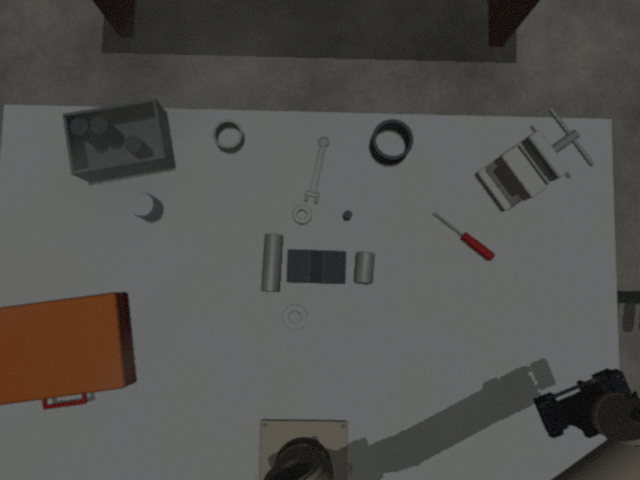

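View pics/scene0.png

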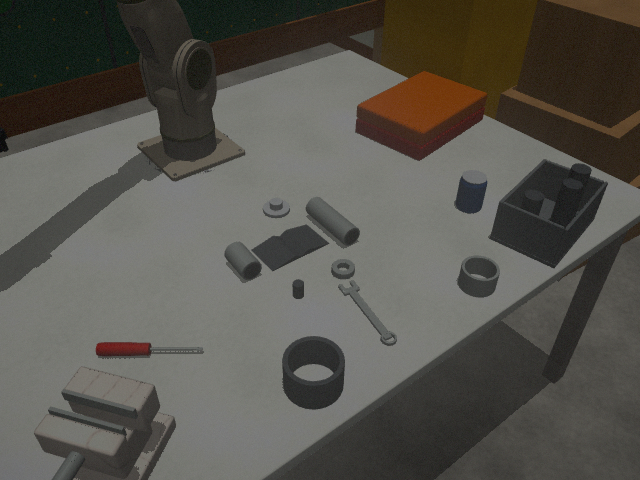

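The top view shows the long tube at about (272,263), the V-block at (316,266) and the stub at (365,267). The bearing (302,214) and flange (294,316) sit near the tube's path. The scene view agrees: tube at (332,220), block at (290,247). So the tube has to be pushed towards -y.

```bash
cat > h.py <<'E'
import numpy as np,cv2
def cam(d):
    M=d["camera_from_world"];R=M[:3,:3];return d["mtx"],R,-R.T@M[:3,3],M
def ray(d,p):
    K,R,C,M=cam(d);v=R.T@np.linalg.solve(K,[p[0],p[1],1.]);return C,v
def plane(d,p,z):
    C,v=ray(d,p);return C+v*(z-C[2])/v[2]
def tri(r1,r2):
    (a,u),(b,w)=r1,r2;u=u/np.linalg.norm(u);w=w/np.linalg.norm(w)
    s=np.linalg.lstsq(np.c_[u,-w],b-a,rcond=None)[0];p,q=a+s[0]*u,b+s[1]*w
    return (p+q)/2,np.linalg.norm(p-q)
def proj(d,P):
    K,R,C,M=cam(d);c=R@(np.asarray(P)-C);c=K@c;return c[:2]/c[2]
E
python3 - <<'E'
from h import *
t=np.load("top0.npz");s=np.load("scene0.npz")
def blobs(d,box,thr):
    x0,y0,x1,y1=box;g=cv2.cvtColor(d["pixels"],cv2.COLOR_BGR2GRAY)[y0:y1,x0:x1].astype(int)
    m=np.median(g);mask=((np.abs(g-m)>thr)*255).astype(np.uint8)
    out=[]
    for c in cv2.findContours(mask,cv2.RETR_EXTERNAL,cv2.CHAIN_APPROX_NONE)[0]:
        if cv2.contourArea(c)>60:
            c=c+[x0,y0];r=cv2.minAreaRect(c);out.append((cv2.boxPoints(r),r,cv2.contourArea(c)))
    print("med",m);return out
for d,b,z in((t,(225,190,410,340),25),):
  for bx,r,a in blobs(d,b,8):
    print(np.round(r[0],1),np.round(r[1],1),round(r[2],1),a,"z0",plane(d,r[0],0).round(1)[:2],"z25",plane(d,r[0],z).round(1)[:2]);print("   ",[plane(d,p,0).round(0)[:2].tolist() for p in bx])
v=[]
for d,b,n in((t,(250,220,390,300),'t'),(s,(210,180,370,290),'s')):
    x0,y0,x1,y1=b;c=d["pixels"][y0:y1,x0:x1];v.append(cv2.resize(c,None,fx=4 if n=='t' else 3.5,fy=4 if n=='t' else 3.5,interpolation=cv2.INTER_CUBIC))
w=560;cv=np.vstack([cv2.convertScaleAbs(cv2.resize(v[0],(560,320)),alpha=1.8),cv2.convertScaleAbs(v[1][:280+105,:560],alpha=1.8)])[:600]
cv2.imwrite("pics/crop0.png",cv)
E
```

```text
med 100.0
[363.5 268. ] [20.9 33.9] 4.1 634.5 z0 [ 518.8 -156.2] z25 [ 517.8 -153.5]
    [[474.0, -125.0], [567.0, -130.0], [564.0, -188.0], [471.0, -182.0]]
[316.  266.5] [35. 60.] 90.0 2001.5 z0 [520.2 -26.6] z25 [519.2 -26.2]
    [[566.0, 56.0], [570.0, -108.0], [474.0, -109.0], [471.0, 54.0]]
[271.8 262.5] [20.7 59.5] 3.9 1129.5 z0 [528.7  93.8] z25 [527.5  92.1]
    [[450.0, 125.0], [611.0, 119.0], [609.0, 62.0], [447.0, 69.0]]
[346.6 215.3] [ 9.4 11.6] 26.6 85.5 z0 [ 662.5 -108. ] z25 [ 659.  -106.1]
    [[654.0, -89.0], [683.0, -103.0], [672.0, -127.0], [642.0, -113.0]]
[311.4 196. ] [15.3 13.3] 14.0 126.0 z0 [714.1 -10.2] z25 [709.7 -10. ]
    [[701.0, 14.0], [737.0, 6.0], [728.0, -35.0], [691.0, -27.0]]
```

View pics/crop0.png

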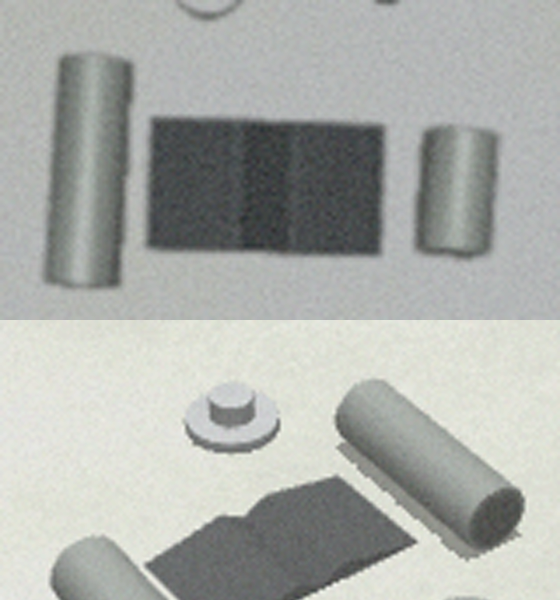

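The crop shows the tube (left) tilted about 2° relative to the block, with a gap of roughly 15 mm. Rough positions: block centre (520,-26), tube (528,92). I'll fly to the tube's +y side and refine with the wrist camera on the way.

```bash
cat > plan.py <<'E'
import sys,numpy as np
from station import get_obs
from scipy.spatial.transform import Rotation as Ro
# target x y z yaw(deg of tool x) n rows
def plan(wps,grip=0,o=None):
    o=o or get_obs();p=o["ee_pos"].copy();R=o["ee_rot"];rows=[]
    for x,y,z,yaw,n in wps:
        c,s=np.cos(np.radians(yaw)),np.sin(np.radians(yaw));T=np.array([[c,s,0],[s,-c,0],[0,0,-1.]])
        rv=Ro.from_matrix(R.T@T).as_rotvec(degrees=True)/n;d=(np.array([x,y,z])-p)/n
        for _ in range(n):
            rows.append([grip,*np.round(R.T@d/1000,4).tolist(),*np.round(rv,2).tolist()]);R=R@Ro.from_rotvec(rv,degrees=True).as_matrix();p=p+d
    return rows
if __name__=="__main__":
    a=np.array(sys.argv[1:],float).reshape(-1,5)
    for r in plan([(*w[:4],int(w[4])) for w in a]):print(r)
E
python3 plan.py 450 -350 240 43 6  500 0 300 85 8  505 55 330 89.3 2
```

```text
[0, 0.0472, -0.0217, -0.006, -0.01, -0.0, -3.44]
[0, 0.0484, -0.0188, -0.006, -0.01, -0.0, -3.44]
[0, 0.0495, -0.0158, -0.006, -0.01, -0.0, -3.44]
[0, 0.0503, -0.0128, -0.006, -0.01, -0.0, -3.44]
[0, 0.051, -0.0098, -0.006, -0.01, -0.0, -3.44]
[0, 0.0515, -0.0067, -0.006, -0.01, -0.0, -3.44]
[0, 0.0344, -0.0277, -0.0075, 0.0, 0.0, -5.25]
[0, 0.0368, -0.0245, -0.0075, 0.0, 0.0, -5.25]
[0, 0.0389, -0.021, -0.0075, 0.0, 0.0, -5.25]
[0, 0.0406, -0.0174, -0.0075, 0.0, 0.0, -5.25]
[0, 0.0421, -0.0136, -0.0075, 0.0, 0.0, -5.25]
[0, 0.0431, -0.0097, -0.0075, 0.0, 0.0, -5.25]
[0, 0.0438, -0.0057, -0.0075, 0.0, 0.0, -5.25]
[0, 0.0442, -0.0016, -0.0075, 0.0, 0.0, -5.25]
[0, 0.0276, 0.0001, -0.015, -0.0, -0.0, -2.15]
[0, 0.0276, 0.0011, -0.015, -0.0, -0.0, -2.15]
```

Call:
move_arm(
  rows=[
    [0, 0.047, -0.022, -0.006, 0, 0, -3.4],
    [0, 0.048, -0.019, -0.006, 0, 0, -3.4],
    [0, 0.0495, -0.016, -0.006, 0, 0, -3.4],
    [0, 0.05, -0.013, -0.006, 0, 0, -3.4],
    [0, 0.051, -0.01, -0.006, 0, 0, -3.4],
  ],
)

```text
time: 0.72
ee_pos: [414.4, -386.5, 234.7]
ee_rot: [[0.772, 0.635, -0.0], [0.635, -0.772, 0.0], [-0.0, -0.0, -1.0]]
contact_force: [0.9, 0.5, -0.5]
opening: 86.8
grip_force: 0.0
```

Call:
move_arm(
  rows=[
    [0, 0.0515, -0.007, -0.006, 0, 0, -3.4],
    [0, 0.0345, -0.0277, -0.0075, 0, 0, -5.25],
    [0, 0.037, -0.0245, -0.0075, 0, 0, -5.25],
    [0, 0.039, -0.021, -0.0075, 0, 0, -5.25],
    [0, 0.0405, -0.0175, -0.0075, 0, 0, -5.25],
  ],
)

```text
time: 1.35
ee_pos: [474.8, -173.3, 270.7]
ee_rot: [[0.44, 0.898, -0.0], [0.898, -0.44, -0.0], [-0.0, -0.0, -1.0]]
contact_force: [1.7, -0.1, 0.2]
opening: 87.1
grip_force: 0.0
```

Call:
move_arm(
  rows=[
    [0, 0.042, -0.0135, -0.0075, 0, 0, -5.25],
    [0, 0.043, -0.0095, -0.0075, 0, 0, -5.25],
    [0, 0.044, -0.0055, -0.0075, 0, 0, -5.25],
    [0, 0.044, -0.0015, -0.0075, 0, 0, -5.25],
    [0, 0.0275, 0, -0.015, 0, 0, -2.15],
  ],
)

```text
time: 1.98
ee_pos: [503.3, 29.2, 315.8]
ee_rot: [[0.051, 0.999, -0.001], [0.999, -0.051, 0.0], [0.0, -0.001, -1.0]]
contact_force: [0.4, -0.9, -0.9]
opening: 87.2
grip_force: 0.0
```

Call:
move_arm(
  rows=[
    [0, 0.0275, 0.001, -0.015, 0, 0, -2.15],
    [0, 0, 0, 0, 0, 0, 0],
    [0, 0, 0, 0, 0, 0, 0],
  ],
)

```text
time: 2.35
ee_pos: [506.3, 53.3, 330.5]
ee_rot: [[0.019, 1.0, -0.0], [1.0, -0.019, -0.001], [-0.001, -0.0, -1.0]]
contact_force: [-0.2, -1.0, -1.0]
opening: 87.1
grip_force: 0.0
```

Run:
```python
from station import *
import cv2,numpy as np
o=get_obs();i=get_image("wrist");print(o["time"],o["ee_pos"],o["ee_rot"].round(4).tolist(),o["contact_force"]);print(i["tool_from_camera"].round(3).tolist(),i["mtx"][0])
np.savez("w1.npz",pos=o["ee_pos"],rot=o["ee_rot"],**i);cv2.imwrite("pics/w1.png",i["pixels"])
```

```text
2.35 [506.25659446  53.30250105 330.52208174] [[0.0191, 0.9998, -0.0005], [0.9998, -0.0191, -0.0006], [-0.0006, -0.0005, -1.0]] [-0.17357745 -0.99645802 -0.9650363 ]
[[0.0, -0.966, -0.257, 69.983], [1.0, 0.0, 0.0, -0.526], [-0.0, -0.257, 0.966, -179.598], [0.0, 0.0, 0.0, 1.0]] [428.61199829   0.         314.47337963]
```

View pics/w1.png

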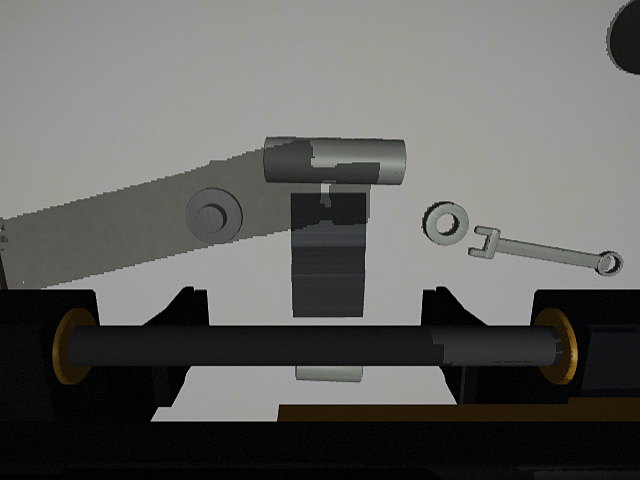

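The wrist view shows the tube outlined from (264,137) to (406,184), and the block with corners (291,193), (367,194), (363,317), (291,317). The flange (214,215) and bearing (445,223) are well clear of the path. Next I'll cast these points.

```bash
python3 - <<'E'
from h import *
def wrist(f):
    d=dict(np.load(f));T=np.eye(4);T[:3,:3]=d["rot"];T[:3,3]=d["pos"]
    d["camera_from_world"]=np.linalg.inv(T@d["tool_from_camera"]);return d
w=wrist("w1.npz");t=dict(np.load("top0.npz"));s=dict(np.load("scene0.npz"))
for a,p in enumerate([(291,193),(367,194),(363,317),(291,317)]):print("blk",plane(w,p,0).round(1))
e=[((264,137),(264,182)),((405,139),(406,184))]
for a,b in e:
    m=np.mean([a,b],0);print("tube end",plane(w,m,25).round(1))
print("tube c",plane(w,(335,160.5),25).round(1),"tri",tri(ray(w,(335,160.5)),ray(t,(271.8,262.5))))
print("blk tri",tri(ray(w,(328.5,255)),ray(t,(316,266.5))))
print("flange",plane(w,(214,215),0),"bearing",plane(w,(445,223),8),"wrench",plane(w,(473,243),3))
print("proj of tube c in scene",proj(s,plane(w,(335,160.5),25)))
E
python3 plan.py 520 162 200 89.3 3 520 168 60 89.3 3 520 168 30 89.3 2
```

```text
blk [477.7  55.3   0. ]
blk [568.2  52.4   0. ]
blk [ 565.1 -106.2    0. ]
blk [ 472.4 -104.4    0. ]
tube end [450.4  96.4  25. ]
tube end [607.6  91.2  25. ]
tube c [529.2  93.8  25. ] tri (array([529.00625293,  93.01543861,  11.81814785]), np.float64(1.64224877024273))
blk tri (array([521.44391506, -26.86621151, -15.93930542]), np.float64(1.169333324122553))
flange [383.90193102  30.45430493   0.        ] bearing [660.82513859  17.05099022   8.        ] wrench [698.01098865  -9.56783457   3.        ]
proj of tube c in scene [331.45391073 221.16473113]
[0, 0.0364, 0.0039, 0.0434, -0.01, 0.01, -0.14]
[0, 0.0364, 0.004, 0.0434, -0.01, 0.01, -0.14]
[0, 0.0364, 0.0041, 0.0434, -0.01, 0.01, -0.14]
[0, 0.002, -0.0, 0.0467, 0.0, -0.0, 0.0]
[0, 0.002, -0.0, 0.0467, 0.0, -0.0, 0.0]
[0, 0.002, -0.0, 0.0467, 0.0, -0.0, 0.0]
[0, 0.0, 0.0, 0.015, 0.0, -0.0, -0.0]
[0, 0.0, 0.0, 0.015, 0.0, -0.0, -0.0]
```

Everything agrees: the block centre is about (521,-26) with the V at a yaw of about -1.2°, and the tube is at (529,93). The tube point also reprojects to within about 1 px in the scene view, which supports the 25 mm height. The tool yaw (-1.1°) already matches the V, so I'll keep it and descend behind the tube.

Call:
move_arm(
  rows=[
    [0, 0.037, 0.006, 0.04, 0, 0, 0],
    [0, 0.037, 0.006, 0.045, 0, 0, 0],
    [0, 0.037, 0.006, 0.045, 0, 0, 0],
    [0, 0.003, 0, 0.045, 0, 0, 0],
    [0, 0.003, 0, 0.045, 0, 0, 0],
  ],
)

```text
time: 3.02
ee_pos: [526.1, 170.1, 108.8]
ee_rot: [[0.018, 1.0, -0.001], [1.0, -0.018, -0.001], [-0.001, -0.001, -1.0]]
contact_force: [1.4, 0.1, -0.3]
opening: 87.2
grip_force: 0.0
```

Call:
move_arm(
  rows=[
    [0, 0, 0, 0.045, 0, 0, 0],
    [0, 0, 0, 0.025, 0, 0, 0],
    [0, 0, 0, 0.01, 0, 0, 0],
    [0, 0, 0, 0, 0, 0, 0],
    [0, 0, 0, 0, 0, 0, 0],
  ],
)

```text
time: 3.65
ee_pos: [527.0, 171.2, 31.9]
ee_rot: [[0.017, 1.0, 0.002], [1.0, -0.017, 0.0], [0.0, 0.002, -1.0]]
contact_force: [0.3, 0.5, 0.7]
opening: 87.3
grip_force: 0.0
```

Call:
move_arm(
  rows=[
    [0, -0.012, 0, 0.0015, 0, 0, 0],
    [0, -0.012, 0, 0, 0, 0, 0],
    [0, -0.006, 0, 0, 0, 0, 0],
    [0, -0.004, 0, 0, 0, 0, 0],
    [0, -0.003, 0, 0, 0, 0, 0],
  ],
)

```text
time: 4.28
ee_pos: [525.6, 134.1, 29.3]
ee_rot: [[0.017, 1.0, 0.0], [1.0, -0.017, 0.0], [0.0, 0.0, -1.0]]
contact_force: [-0.6, -0.3, 0.4]
opening: 87.3
grip_force: 0.0
```

Run:
```python
from station import *
import cv2,numpy as np
o=get_obs();i=get_image("wrist");j=get_image("scene")
print(o["ee_pos"],o["contact_force"])
cv2.imwrite("pics/w2.png",np.hstack([cv2.resize(i["pixels"],(400,300)),cv2.convertScaleAbs(cv2.resize(j["pixels"][130:310,190:430],(400,300)),alpha=1.6)]))
```

```text
[525.59614161 134.05205622  29.29774999] [-0.64652795 -0.34001649  0.44291429]
```

View pics/w2.png

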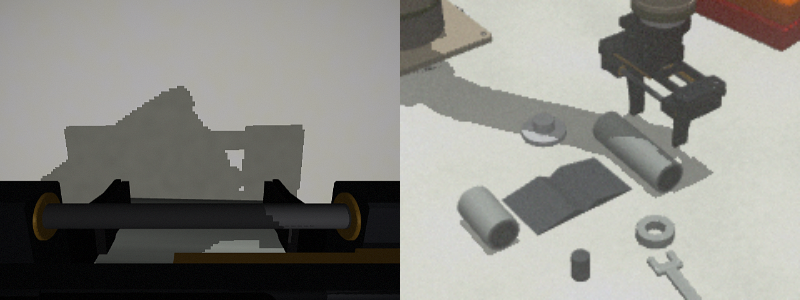

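The fingers are level with the tube's side, just behind it, and inside both of its ends. I'll push slowly.

Call:
move_arm(
  rows=[
    [0, -0.003, 0, 0, 0, 0, 0],
    [0, -0.004, 0, 0, 0, 0, 0],
    [0, -0.004, 0, 0, 0, 0, 0],
    [0, -0.004, 0, 0, 0, 0, 0],
    [0, -0.004, 0, 0, 0, 0, 0],
  ],
)

```text
time: 5.0
ee_pos: [525.3, 115.0, 29.3]
ee_rot: [[0.017, 1.0, 0.0], [1.0, -0.017, 0.0], [0.0, 0.0, -1.0]]
contact_force: [-0.5, 0.7, 1.8]
opening: 87.2
grip_force: 1.1
```

Call:
move_arm(
  rows=[
    [0, -0.004, 0, 0, 0, 0, 0],
    [0, -0.004, 0, 0, 0, 0, 0],
    [0, -0.004, 0, 0, 0, 0, 0],
    [0, -0.004, 0, 0, 0, 0, 0],
    [0, -0.004, 0, 0, 0, 0, 0],
  ],
)

```text
time: 5.62
ee_pos: [524.9, 97.0, 31.3]
ee_rot: [[0.016, 1.0, 0.0], [1.0, -0.016, 0.001], [0.001, 0.0, -1.0]]
contact_force: [-11.8, 3.5, 27.9]
opening: 87.0
grip_force: 13.9
```

Call:
move_arm(
  rows=[
    [0, -0.004, 0, 0, 0, 0, 0],
    [0, -0.004, 0, 0, 0, 0, 0],
    [0, -0.004, 0, 0, 0, 0, 0],
    [0, -0.004, 0, 0, 0, 0, 0],
    [0, -0.004, 0, 0, 0, 0, 0],
  ],
)

```text
time: 6.25
ee_pos: [524.3, 76.6, 32.1]
ee_rot: [[0.016, 1.0, -0.0], [1.0, -0.016, -0.0], [-0.0, -0.0, -1.0]]
contact_force: [-16.8, 0.4, 38.1]
opening: 86.9
grip_force: 19.1
```

Run:
```python
from station import *
import cv2,numpy as np
j=get_image("top");k=get_image("scene");o=get_obs()
print(o["time"],o["ee_pos"],o["contact_force"])
f=lambda c:cv2.convertScaleAbs(cv2.resize(c,(400,300)),alpha=1.6)
cv2.imwrite("pics/w3.png",np.hstack([f(j["pixels"][205:325,240:400]),f(k["pixels"][130:310,190:430])]))
```

```text
6.35 [524.26905615  75.97105267  32.06057669] [-17.46618436  -0.38146535  39.84431208]
```

View pics/w3.png

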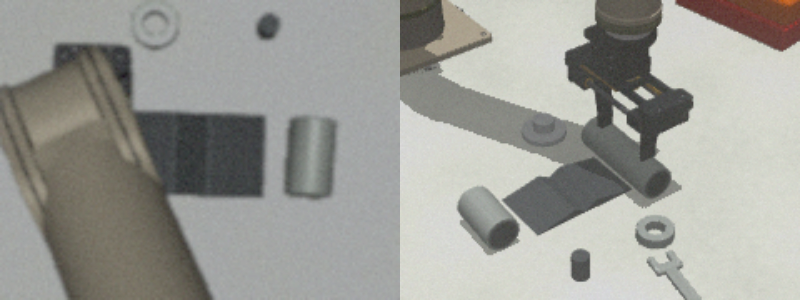

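The upward force of about 40 N means something is wrong, so I'll stop and look closer before pushing on.

Run:
```python
from station import *
import cv2,numpy as np
k=get_image("scene");o=get_obs();w=get_image("wrist")
print(o["time"],o["ee_pos"],o["contact_force"],o["wrist_torque"],o["opening"],o["grip_force"])
f=lambda c,s:cv2.convertScaleAbs(cv2.resize(c,s,interpolation=cv2.INTER_CUBIC),alpha=1.8)
cv2.imwrite("pics/w4.png",np.hstack([f(k["pixels"][170:270,270:350],(480,600)),f(w["pixels"],(320,240)).repeat(1,0) if 0 else cv2.copyMakeBorder(f(w["pixels"],(320,240)),0,360,0,0,cv2.BORDER_CONSTANT)]))
np.savez("s4.npz",**k)
```

```text
6.4 [524.25500108  76.04885638  32.04798915] [-17.51691767   0.69241224  39.02898627] [-0.13678603  4.04386325 -0.23110216] 86.96105462677728 19.266220098361373
```

View pics/w4.png

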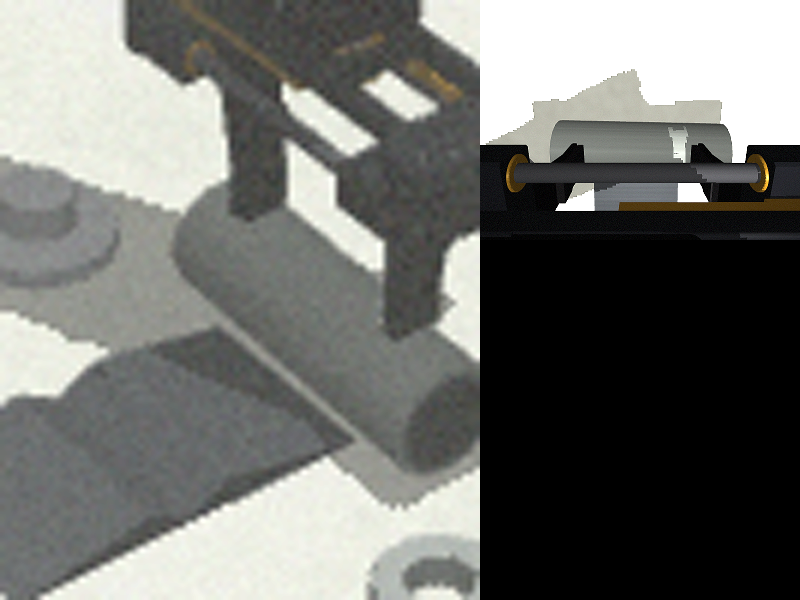

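Run:
```python
from h import *
s=dict(np.load("s4.npz"));print("cam",cam(s)[2])
print("endcap0",plane(s,(352,235.7),25),"now",plane(s,(345.3,241),25))
for x in(472,577):
  for P in((x,76,21),(x,76,50),(x,100,21),(x,66,21)):print(P,(proj(s,P)-[270,170])*6)
```

```text
cam [1376.85021151 -623.65199449  888.649695  ]
endcap0 [600.84226484  96.95031982  25.        ] now [606.03572506  72.2060284   25.        ]
(472, 76, 21) [245.6231441  262.56899634]
(472, 76, 50) [245.71666175 204.93964518]
(472, 100, 21) [291.97288042 240.98813381]
(472, 66, 21) [226.09347938 271.66218743]
(577, 76, 21) [410.60512105 392.16827199]
(577, 76, 50) [412.98183924 333.63701731]
(577, 100, 21) [457.71808752 368.53693683]
(577, 66, 21) [390.74365475 402.13056056]
```

This explains the force. From the scene view, the tube's centre is at y≈72 while the fingers are at y=76, so the tips are resting on top of the tube. The fingertip corners in the first wrist picture also put the open tips about 20 mm behind the TCP, not 11 mm ahead of it. I'll lift off, back away and go lower.

Call:
move_arm(
  rows=[
    [0, 0, 0, -0.01, 0, 0, 0],
    [0, 0, 0, -0.03, 0, 0, 0],
    [0, 0, 0, -0.04, 0, 0, 0],
    [0, 0.03, 0, -0.02, 0, 0, 0],
    [0, 0.03, 0, 0, 0, 0, 0],
  ],
)

```text
time: 7.08
ee_pos: [526.8, 135.7, 131.2]
ee_rot: [[0.018, 1.0, 0.003], [1.0, -0.018, 0.0], [0.0, 0.003, -1.0]]
contact_force: [0.1, 0.1, -1.1]
opening: 86.9
grip_force: 0.0
```

Call:
move_arm(
  rows=[
    [0, 0.015, 0, 0, 0, 0, 0],
    [0, 0, 0, 0, 0, 0, 0],
  ],
)

```text
time: 7.32
ee_pos: [525.5, 150.7, 128.8]
ee_rot: [[0.015, 1.0, -0.001], [1.0, -0.015, 0.0], [0.0, -0.001, -1.0]]
contact_force: [-0.2, 0.7, -0.9]
opening: 86.8
grip_force: 0.0
```

Run:
```python
from station import *
import cv2,numpy as np
k=get_image("scene");t=get_image("top");o=get_obs()
print(o["time"],o["ee_pos"],o["contact_force"])
w=get_image("wrist");np.savez("w5.npz",pos=o["ee_pos"],rot=o["ee_rot"],**w);np.savez("s5.npz",**k)
f=lambda c,s:cv2.convertScaleAbs(cv2.resize(c,s,interpolation=cv2.INTER_CUBIC),alpha=1.7)
# scene crop x5 of cols 260..360 rows 140..260 ; wrist half
c=np.zeros((600,800,3),np.uint8);c[:,:480]=f(k["pixels"][140:260,264:360],(480,600));c[:240,480:]=f(w["pixels"],(320,240));c[240:480,480:]=f(t["pixels"][205:325,240:400],(320,240))
cv2.imwrite("pics/w5.png",c)
```

```text
7.425 [525.77543822 148.89614953 128.69186189] [-0.3167708  -1.27340641 -0.52941319]
```

View pics/w5.png

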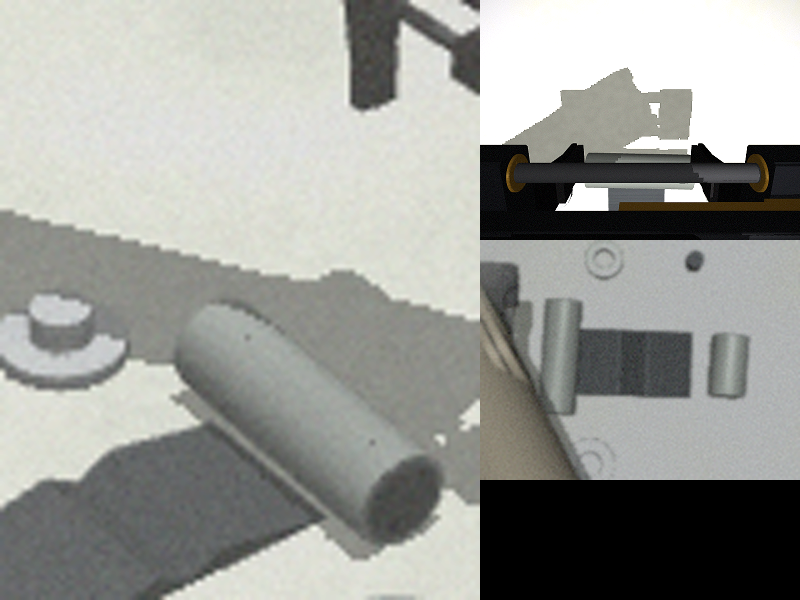

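The tube has stayed on the bench, beside the foot of the ramp and parallel to the block. Its end cap is at (403,500) in the crop, and one fingertip is visible at (372,107). I'll measure that tip's height.

Run:
```python
from h import *
s=dict(np.load("s5.npz"))
for p in((338.4,161.4),):
  for x in(470,477):
    print("tip",tri(ray(s,p),(np.array([x,149.,0]),np.array([0,0,1.]))))
print("cap",plane(s,(344.6,240),25))
t=dict(s)
# left end approx of tube
```

```text
tip (array([472.72019311, 152.14784783, 141.87123971]), np.float64(8.320672216696327))
tip (array([478.22392066, 150.41633914, 145.19124027]), np.float64(3.743793982715467))
cap [602.30864884  73.25021955  25.        ]
```

The tip stands about 17 mm above the TCP, so the open fingers swing back as they open. Going that low with them open would put the gripper body too close to the tube's top, so I'll half-close them, which should extend the tips, and re-measure.

Call:
move_arm(
  rows=[
    [140, 0, 0, 0, 0, 0, 0],
    [140, 0, 0, 0, 0, 0, 0],
    [140, 0, 0, 0, 0, 0, 0],
    [140, 0, 0, 0, 0, 0, 0],
    [140, 0, 0, 0, 0, 0, 0],
  ],
)

```text
time: 8.1
ee_pos: [525.9, 150.2, 129.3]
ee_rot: [[0.017, 1.0, 0.0], [1.0, -0.017, -0.0], [-0.0, 0.0, -1.0]]
contact_force: [-0.8, -0.1, -0.2]
opening: 45.1
grip_force: 0.0
```

Run:
```python
from station import *
from h import *
k=get_image("scene");o=get_obs();print(o["time"],o["ee_pos"],o["opening"])
g=cv2.cvtColor(k["pixels"],cv2.COLOR_BGR2GRAY)
half=o["opening"]/2
for dx in(-half-7,half+7):
    x=525+dx;y=150
    for z in range(170,90,-5):
        p=proj(k,(x,y,z));v=g[int(p[1])-1:int(p[1])+2,int(p[0])-2:int(p[0])+3].mean();print(z,int(v),end='; ')
    print(proj(k,(x,y,130)))
cv2.imwrite("pics/w6.png",cv2.convertScaleAbs(cv2.resize(k["pixels"][90:210,290:420],(780,600)),alpha=1.7))
```

```text
8.15 [525.8351304  150.23267019 129.24462676] 42.763594527899336
170 43; 165 44; 160 43; 155 43; 150 44; 145 52; 140 106; 135 129; 130 129; 125 129; 120 129; 115 130; 110 130; 105 130; 100 130; 95 129; [342.25740243 170.27731631]
170 42; 165 42; 160 41; 155 42; 150 43; 145 70; 140 118; 135 127; 130 127; 125 128; 120 128; 115 127; 110 127; 105 128; 100 128; 95 129; [358.14591612 181.03595322]
```

The tip offset is the same when half-closed: tips about 16–18 mm behind the reported TCP, which matches the earlier contact (tube top at 50 mm with the TCP at 32). So it's a fixed offset and the gripper body stays well above the tube. I'll reopen and descend to TCP z≈2, which puts the tips near 19 mm.

Call:
move_arm(
  rows=[
    [0, 0, 0, 0.03, 0, 0, 0],
    [0, 0, 0, 0.03, 0, 0, 0],
    [0, 0, 0, 0.02, 0, 0, 0],
    [0, 0, 0, 0.01, 0, 0, 0],
    [0, 0, 0, 0.01, 0, 0, 0],
  ],
)

```text
time: 8.78
ee_pos: [526.3, 150.4, 29.3]
ee_rot: [[0.017, 1.0, 0.001], [1.0, -0.017, 0.0], [0.0, 0.001, -1.0]]
contact_force: [0.3, 0.1, 0.4]
opening: 83.1
grip_force: 0.0
```

Call:
move_arm(
  rows=[
    [0, 0, 0, 0.01, 0, 0, 0],
    [0, 0, 0, 0.008, 0, 0, 0],
    [0, 0, 0, 0.005, 0, 0, 0],
    [0, 0, 0, 0.004, 0, 0, 0],
    [0, 0, 0, 0, 0, 0, 0],
  ],
)

```text
time: 9.4
ee_pos: [525.8, 150.2, 2.1]
ee_rot: [[0.017, 1.0, -0.0], [1.0, -0.017, -0.0], [-0.0, -0.0, -1.0]]
contact_force: [-0.7, 0.3, 0.2]
opening: 86.8
grip_force: 0.0
```

Run:
```python
from station import *
from h import *
k=get_image("scene");o=get_obs();print(o["time"],o["ee_pos"],o["contact_force"])
w=get_image("wrist");t=get_image("top")
f=lambda c,s:cv2.convertScaleAbs(cv2.resize(c,s,interpolation=cv2.INTER_CUBIC),alpha=1.7)
c=np.zeros((600,800,3),np.uint8);c[:,:480]=f(k["pixels"][140:260,264:360],(480,600));c[:240,480:]=f(w["pixels"],(320,240));c[240:480,480:]=f(t["pixels"][205:325,240:400],(320,240))
cv2.imwrite("pics/w7.png",c)
```

```text
9.45 [525.9006723  150.21781644   2.31086052] [ 0.35222931 -0.51182243  0.36557574]
```

View pics/w7.png

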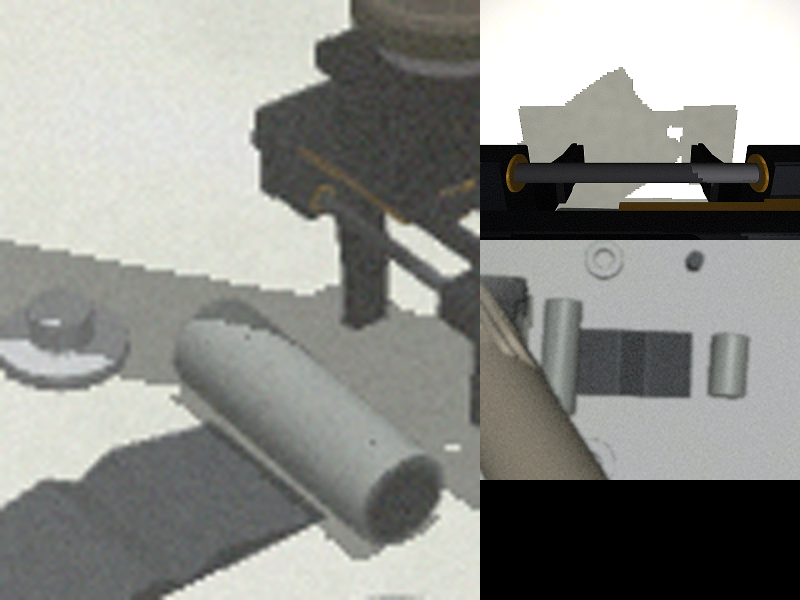

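The fingertips now hang low behind the tube, around (365,320) and (475,420), with no contact. I'll approach and push.

Call:
move_arm(
  rows=[
    [0, -0.012, 0, 0, 0, 0, 0],
    [0, -0.012, 0, 0, 0, 0, 0],
    [0, -0.008, 0, 0, 0, 0, 0],
    [0, -0.004, 0, 0, 0, 0, 0],
    [0, -0.004, 0, 0, 0, 0, 0],
  ],
)

```text
time: 10.18
ee_pos: [525.2, 110.0, 2.3]
ee_rot: [[0.017, 1.0, 0.0], [1.0, -0.017, 0.0], [0.0, 0.0, -1.0]]
contact_force: [-0.6, 0.6, -0.7]
opening: 86.9
grip_force: 0.3
```

Call:
move_arm(
  rows=[
    [0, -0.004, 0, 0, 0, 0, 0],
    [0, -0.004, 0, 0, 0, 0, 0],
    [0, -0.004, 0, 0, 0, 0, 0],
    [0, -0.004, 0, 0, 0, 0, 0],
    [0, -0.004, 0, 0, 0, 0, 0],
  ],
)

```text
time: 10.8
ee_pos: [525.0, 91.1, 2.5]
ee_rot: [[0.016, 1.0, 0.001], [1.0, -0.016, 0.001], [0.001, 0.001, -1.0]]
contact_force: [-0.9, 4.3, 2.8]
opening: 87.1
grip_force: 2.2
```

Call:
move_arm(
  rows=[
    [0, -0.004, 0, 0, 0, 0, 0],
    [0, -0.004, 0, 0, 0, 0, 0],
    [0, -0.004, 0, 0, 0, 0, 0],
    [0, -0.004, 0, 0, 0, 0, 0],
    [0, -0.004, 0, 0, 0, 0, 0],
  ],
)

```text
time: 11.42
ee_pos: [524.5, 69.9, 2.2]
ee_rot: [[0.017, 1.0, 0.0], [1.0, -0.017, -0.0], [-0.0, 0.0, -1.0]]
contact_force: [-0.1, 5.5, 1.6]
opening: 86.9
grip_force: 2.1
```

Call:
move_arm(
  rows=[
    [0, -0.004, 0, 0, 0, 0, 0],
    [0, -0.004, 0, 0, 0, 0, 0],
    [0, -0.004, 0, 0, 0, 0, 0],
    [0, -0.003, 0, 0, 0, 0, 0],
    [0, -0.003, 0, 0, 0, 0, 0],
  ],
)

```text
time: 12.05
ee_pos: [524.2, 52.0, 2.2]
ee_rot: [[0.017, 1.0, 0.0], [1.0, -0.017, -0.0], [-0.0, 0.0, -1.0]]
contact_force: [-0.2, 3.5, 1.8]
opening: 86.8
grip_force: 2.1
```

Call:
move_arm(
  rows=[
    [0, -0.003, 0, 0, 0, 0, 0],
    [0, -0.003, 0, 0, 0, 0, 0],
    [0, -0.003, 0, 0, 0, 0, 0],
    [0, -0.003, 0, 0, 0, 0, 0],
    [0, -0.003, 0, 0, 0, 0, 0],
  ],
)

```text
time: 12.68
ee_pos: [523.9, 37.0, 2.2]
ee_rot: [[0.017, 1.0, 0.0], [1.0, -0.017, -0.0], [-0.0, 0.0, -1.0]]
contact_force: [-0.0, 4.5, 2.6]
opening: 87.1
grip_force: 2.1
```

Call:
move_arm(
  rows=[
    [0, -0.003, 0, 0, 0, 0, 0],
    [0, -0.003, 0, 0, 0, 0, 0],
    [0, -0.003, 0, 0, 0, 0, 0],
  ],
)

```text
time: 13.05
ee_pos: [523.5, 27.1, 2.0]
ee_rot: [[0.018, 1.0, -0.001], [1.0, -0.018, -0.001], [-0.001, -0.001, -1.0]]
contact_force: [-0.4, -1.1, -0.1]
opening: 87.0
grip_force: 0.0
```

The push force vanished at y≈27, just where the tube should drop off the lip. I'll back off and check.

Call:
move_arm(
  rows=[
    [0, 0.01, 0, 0, 0, 0, 0],
    [0, 0.04, 0, 0, 0, 0, 0],
    [0, 0.06, 0, 0, 0, 0, 0],
    [0, 0.05, 0, -0.03, 0, 0, 0],
    [0, 0.05, 0, -0.05, 0, 0, 0],
  ],
)

```text
time: 13.68
ee_pos: [525.6, 234.8, 76.3]
ee_rot: [[0.015, 1.0, -0.003], [1.0, -0.015, -0.0], [-0.0, -0.003, -1.0]]
contact_force: [1.4, 0.3, 0.7]
opening: 86.9
grip_force: 0.0
```

Call:
move_arm(
  rows=[
    [0, 0.05, 0, -0.05, 0, 0, 0],
    [0, 0.04, 0, -0.05, 0, 0, 0],
    [0, 0, 0, 0, 0, 0, 0],
  ],
)

```text
time: 14.05
ee_pos: [528.1, 321.6, 173.5]
ee_rot: [[0.011, 1.0, 0.005], [1.0, -0.011, 0.005], [0.005, 0.005, -1.0]]
contact_force: [0.4, -0.8, -1.1]
opening: 87.2
grip_force: 0.0
```

Run:
```python
from station import *
from h import *
k=get_image("scene");t=get_image("top");o=get_obs();print(o["time"],o["ee_pos"])
f=lambda c,s:cv2.convertScaleAbs(cv2.resize(c,s,interpolation=cv2.INTER_CUBIC),alpha=1.7)
c=np.hstack([f(k["pixels"][170:290,210:370],(400,300)),f(t["pixels"][205:325,240:400],(400,300))])
cv2.imwrite("pics/w8.png",c)
g=cv2.cvtColor(t["pixels"],cv2.COLOR_BGR2GRAY)[220:310,290:345];m=cv2.inRange(g,75,92)
print(g[18:80:4,10:45:3])
np.savez("t8.npz",**t);np.savez("s8.npz",**k)
```

```text
14.15 [528.20623836 316.23205869 169.18774559]
[[108 108 107  60  71  89 100  80  65  99 108 107]
 [107 109 107  57  77  92 100  76  62  98 108 109]
 [107 111 103  58  77  92 100  77  63 106 109 107]
 [ 50  54  50  57  76  96  98  80  61  73  75  78]
 [ 43  49  45  59  77  96  99  77  60  43  45  43]
 [ 44  46  43  61  79  98  98  78  62  36  42  39]
 [ 41  46  46  65  82 101 100  76  61  40  44  42]
 [ 42  46  44  62  76 101  98  76  60  45  45  40]
 [ 44  48  48  67  81 102  95  77  58  43  37  42]
 [ 45  48  47  71  79 108  93  76  58  41  45  42]
 [ 44  43  46  67  82 106  93  73  51  38  35  43]
 [ 63  57  57  68  82 105  93  71  51  45  46  42]
 [104 108  85  69  86 105  89  72  64 112 105 108]
 [108 105  86  71  85 108  88  73  63 105 108 109]
 [105 108 109  96  94  76  75  93 103 107 112 102]
 [106 107 104 106 109 106 105 105 109 107 106 109]]
```

View pics/w8.png

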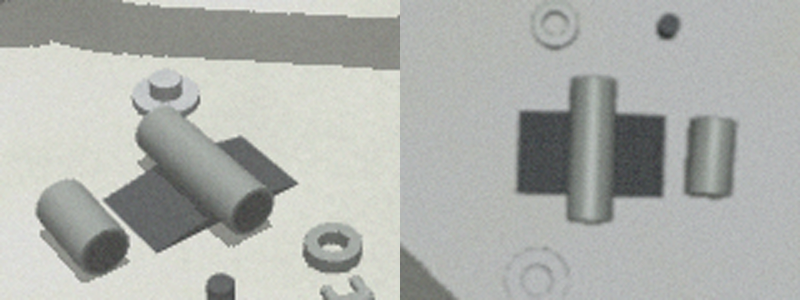

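The picture shows the tube lying across the middle of the block: its centre column is 591 against the block's 590.5. It sticks out at both ends, about 6 mm off centre along the V. The stub, bearing, socket and flange look where they were, and the gripper is clear.

```bash
python3 -c "
from station import *
print(close_job())"
```

```text
the job is handed in; nothing more can be done
None
```

The long tube was rolled up the near ramp into the V: in the last pictures it lies centred across the block with both ends sticking out, and I handed the job in at about 14 s (no verdict was returned); on the first try the fingertips pressed down on the tube's top with about 40 N, so I backed off and pushed again from lower down.

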